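# Prove the ingredient pail's snap lid with a tug, then crate the pail by its bail

### The arm

A 7-joint arm with a two-finger parallel gripper is mounted at the origin on the work surface. World frame = base frame: x ahead of the robot, y to its left, z up, the work surface at z = 0. Lengths are in m, angles in rad, forces in N, time in s.
With the tool pointing down it reaches from about 0.425 to 0.875 m from the base axis. Payload 8.4 kg.
Tool frame: the origin (TCP) lies on the centre line of the jaws, within the pads' length; the fingertips stand 14 mm ahead of it and the grasp point (between the pads) lies 5 mm behind it; z points along the fingers, y is the line along which they close (so a half turn about z gives the same grasp; the last joint's range is limited). The gripper opens to 87 mm and grips with 3 to 60 N. Pads are 19 mm wide; open, the fingers measure 117 mm over their backs; the gripper's body (75 mm by 190 mm) begins 51 mm behind the grasp point.
Start: joints at [1.051, 0.333, 0.04, 1.465, -0.013, 1.343, -0.059], TCP at [0.265, -0.593, 0.237] pointing down, gripper open.
Joint ranges: [-2.58, 2.58], [-0.38, 2.09], [-1.3, 1.39], [0.25, 2.4], [-1.5, 4.64], [0.08, 2.09], [-2.65, 2.65]. Speed limits (rad/s): [2.22, 2.22, 2.79, 2.79, 3.14, 3.14, 3.14].

### API

Orientations are given as a 3x3 rotation matrix whose columns are the frame's x, y, z axes.
In Python, from rig import bot gives the robot as it stands.
- The arm moves only by the tool drive_tool, never from a script. Its argument "increments" is a list of rows, each a list of 3 entries, a list of its own where there are three numbers: the shift along the tool's x, y, z in cm, then the turn, a rotation vector about the tool's x, y, z in degrees, then the closure, from 0 (fully open) to 1 (shut). In form: [[[tx, ty, tz], [rx, ry, rz], claw], ...]. A call has 1 to 12 rows; each row shifts and turns the commanded pose from where the row before left it, along the tool's axes as they then stand; what a row does not reach is not made up. A row lasts 1/12 s, in which the tool goes at most 41.7 mm and 7.16 degrees, less where a joint would pass 70% of its speed; a pose out of reach is approached as far as the arm can. A call is refused whole if a number of a shift passes 4.17 or a number of a turn 7.16, either way. A call with a gripper value outside its range is refused whole. The fingers move at their own pace and stop on an object; "newtons" is the grip in N (left out, the last holds). Time passes only in rows, so rows that do not move let the fingers close. It gives the time, the measured TCP pose, the force, the opening and the grip force at its end, in the units of the state.
- bot.read_state(): the state, without advancing time (a new reading comes with each control period).
- bot.capture(name): name is "side" or "top"; returns the picture (480x640x3 uint8, red, green, blue); there is no depth.
- bot.camera_params(name): a dict with "K" (3x3 intrinsics, pixels), "origin" and "attitude" of the camera in the world. Camera axes: x right, y up, looking along -z (the intrinsics and any distortion apply to the point x, -y, -z); pixel columns grow to the right and rows downward; lengths in m; the calibration is good to about 2 mm. A picture is of the moment at which its call begins. camera_params takes no time and is no camera call.
- bot.close_job(): hands the job in; it is judged then, once.
Trained networks look in the newest picture that a camera, given by its name, has taken for a name from the list of things; names that differ only in an ending like _2 or _b are one class to them, and where a whole thing is asked for, a point or a joint stands for the part that bears it (a point fixed in the world has none). Each returns a list of dicts, best first, with "score" (0 to 1); they miss things now and then, are a little off and sometimes report something else, mostly with a low value. They report only what shows in the picture. A call takes as long as a camera call.
- bot.cut_out(thing, camera): "pixels" (480x640 bool, what is visible of it) and "uv" ([column, row] in pixels, amid what is visible of it).
The state is a dict: "time": time; "joints": joint angles; "joint_vel": joint speeds; "tau": joint torques, N m; "tcp_pos": TCP position; "orientation": TCP orientation; "force": force on the tool from outside, world axes, zero at the start; "torque": the same for the moment, N m; "width": finger opening in m; "grip_force": force on a finger pad.
Only numpy, scipy, OpenCV 4.12 (cv2) and the standard library are available. Lean on these libraries where they do the work, as an engineer would, in place of code of your own. Each camera call takes 0.05 s, during which the arm holds its last target. There are 200 camera calls.

### The job

The white snap lid has only just been laid on the filled pail standing by the jars and may not have caught all round. Tug the lid straight up by its grip bar until the pail's foot lifts a little off the table with it; if the lid comes up alone or stands up on one side, press it home until it has snapped down all round and tug again. Then swing the pail's wire bail upright, lift the pail by the bail and set it down upright in the free half of the green crate, lid still fully home, without knocking the jars or the pail already packed.

Things in the scene. Friction and masses are not known exactly. Their poses are not given: they have to be found in the camera images.
- pail_mid (a point): centre (half-way up) of the filled white plastic pail: round, 100 mm tall to its rim, 92 mm across the foot, 95 mm below the rim, 100 mm over the rim bead; 0.45 to 0.65 kg with its bail. z points up; two ears stick out along its y axis to 65 mm from the pail's axis, 75 mm above the foot. It stands on the table, loose.
- pail: the same pail with its bail; origin at the centre of the foot, axes as pail_mid
- lid_mid (a point): centre of the white snap lid lying on the pail: on its axis, at the underside of its panel, z up. Lid 120 mm across its skirt, 70 g. A moulded grip bar, 12 mm wide along the lid's x axis and 70 mm long along its y axis, stands on the middle of the panel (top face 3 mm above this point) up to 27 mm above this point; a round rim 49 to 58 mm off the axis stands up to 13 mm above it.
- lid: the same lid. Its skirt reaches 16 mm down over the pail's rim and has four snap lugs round it. Home, this origin is 50 mm above pail_mid, z axes agreeing; it stands about 9 mm proud where lugs have not caught. Pressing on the grip bar's middle with 10 to 20 N snaps it all down (a loose lid kicks up if pressed at its edge). At first none to all lugs have caught.
- bail (a joint): angle of the wire bail about the pail's y axis through the ears (75 mm above the foot): 0 = upright over the lid, positive leans to the pail's +x side, stops at -1.6 and 1.6 rad. At the start it lies folded down on its stop to the +x side. It swings easily and falls to a stop unless left near upright.
- bail_grip (a point): middle of the bail's white plastic grip tube, 13 mm thick and 64 mm long along the pail's y axis, 112 mm from the ears' axis (187 mm above the foot when upright, about 72 mm when folded down). The tube turns freely on the 3.6 mm steel wire. The wire's legs are 132 mm apart and swing past the lid with room on both sides.
- crate_free (a point): on the inner floor, middle of the free half of the green crate. x along the crate towards its free end, y across, z up. Crate fixed, 300 x 200 mm outside, 5 mm walls 75 mm high, floor 5 mm above the table. End wall's inner face 73 mm beyond this point, side walls' 95 mm to each side; the packed pail's lid begins about 90 mm away along -x.
- other_pail: a like pail, lid on, bail folded down over the crate's end, loose in the other half of the crate (120 mm across the lid, 127 mm tall to its grip bar, ears to 65 mm from its axis across the crate); origin at the centre of its foot. Bystander.
- jar_a: filled amber glass jar with white cap, 68 mm across, 125 mm tall, loose on the table close to the pail; origin at the centre of its foot. Bystander.
- jar_b: another such jar near the pail; origin at the centre of its foot. Bystander.
- jar_c: another such jar, standing beside the crate on its +y side; origin at the centre of its foot. Bystander.

How it is judged:
On the way, in this order (a step that is already met when the one before it is completed fails the run):
1. the fingers tug the lid up and the pail's foot comes 4 mm or more (at most 80 mm) off the table with it, the lid staying home all round (within 3 mm and 0.035 rad) (height (world z) of pail between 0.004 and 0.08 m and contact force between the fingers and lid above 1 N and contact force between the fingers and pail below 0.5 N and z of lid_mid in the frame of pail_mid below 0.053 m and angle between the z axis of lid_mid and the z axis of pail_mid, either way round below 0.035 rad), for 0.2 s.
2. the pail hangs from its raised bail (within 0.6 rad of upright), 30 mm or more off the table, the fingers on the bail and not on the lid (height (world z) of pail above 0.03 m and value of joint bail between -0.6 and 0.6 rad and contact force between the fingers and pail above 1 N and contact force between the fingers and lid below 0.5 N and z of lid_mid in the frame of pail_mid below 0.053 m), for 0.2 s.
At the end, for the whole second after the job is handed in: the pail stands at rest and upright (within 0.06 rad) on the floor of the crate's free half, its lid home all round (within 3 mm and 0.035 rad) (z of pail in the frame of crate_free between -0.006 and 0.006 m and x of pail in the frame of crate_free between -0.035 and 0.035 m and y of pail in the frame of crate_free between -0.06 and 0.06 m and angle between pail's own z axis and vertical below 0.06 rad and linear speed of pail below 0.02 m/s and z of lid_mid in the frame of pail_mid below 0.053 m and angle between the z axis of lid_mid and the z axis of pail_mid, either way round below 0.035 rad); the robot touches nothing.
It fails at once if a jar is tipped by more than 0.3 rad or shoved by more than 40 mm (angle between any of jar_a, jar_b, jar_c's own z axis and vertical above 0.3 rad or distance of any of jar_a, jar_b, jar_c from where it was at the start of the episode above 0.04 m).
It fails at once if the packed pail is tipped by more than 0.3 rad or shoved by more than 40 mm (angle between other_pail's own z axis and vertical above 0.3 rad or distance of other_pail from where it was at the start of the episode above 0.04 m).
It fails at once if the pail is tipped by more than 0.6 rad (angle between pail's own z axis and vertical above 0.6 rad).
It also fails if it takes over 72 s, if anything falls off the work surface, if the arm or the gripper's body presses on something with over 40 N, if the wrist force passes 120 N, or if a joint passes its speed limit or range.

## Working session

There is one attempt and no reset: what is moved stays moved. The work goes in short steps, Python scripts to look and compute and a tool call to move; the robot and the scene stay as the last step left them, time stands still between calls to the robot, and variables do not carry over. Pictures are saved under pics/ and viewed, at most 10 in all, crops included, and the job is handed in when it is done.

Besides the shell and the picture viewer there is one more tool, called as name([rows], argument=value, ...), one row to a line, values as JSON. drive_tool: Moves the arm, as the interface text tells. Its arguments: {"type":"object","properties":{"increments":{"type":"array","items":{"type":"array"}},"newtons":{"type":"number"}},"required":["increments"]}

```bash
ls; mkdir -p pics; python3 - <<'E'
from rig import bot
import cv2,numpy as np
np.set_printoptions(precision=4,suppress=True)
for c in("side","top"):
    p=bot.camera_params(c);print(c,p)
    im=bot.capture(c);cv2.imwrite(f"pics/{c}0.png",im[:,:,::-1])
    for t in("pail","lid","bail_grip","other_pail","jar_a","crate_free"):
        try:
            for d in bot.cut_out(t,c):
                m=d["pixels"];ys,xs=np.nonzero(m)
                print(c,t,round(d["score"],2),np.round(d["uv"]),m.sum(),(xs.min(),xs.max(),ys.min(),ys.max()) if m.any() else None)
        except Exception as e: print(c,t,e)
s=bot.read_state();print(s["tcp_pos"],s["orientation"],s["time"],s["width"])
E
```

```text
pics
side {'K': array([[470.1975,   0.    , 321.4927],
       [  0.    , 470.1975, 232.6559],
       [  0.    ,   0.    ,   1.    ]]), 'origin': array([0.2279, 0.6125, 0.6522]), 'attitude': array([[-0.8594,  0.3196, -0.3991],
       [-0.5113, -0.5415,  0.6673],
       [-0.0028,  0.7776,  0.6288]])}
side pail 0.91 [274. 328.] 1245 (np.int64(241), np.int64(295), np.int64(254), np.int64(351))
side lid 0.84 [286. 288.] 3745 (np.int64(251), np.int64(323), np.int64(258), np.int64(320))
side bail_grip 0.66 [260. 261.] 253 (np.int64(240), np.int64(285), np.int64(253), np.int64(312))
side other_pail 0.74 [448. 192.] 2817 (np.int64(422), np.int64(507), np.int64(165), np.int64(222))
side jar_a 0.86 [390. 223.] 2048 (np.int64(374), np.int64(410), np.int64(191), np.int64(256))
side jar_a 0.64 [216. 341.] 3236 (np.int64(194), np.int64(245), np.int64(300), np.int64(379))
side jar_a 0.56 [318. 353.] 3313 (np.int64(292), np.int64(337), np.int64(312), np.int64(394))
side crate_free 0.77 [406. 192.] 7115 (np.int64(334), np.int64(493), np.int64(150), np.int64(254))
side crate_free 0.56 [449. 193.] 2743 
[... 912 characters left out ...]

top other_pail 0.86 [473. 295.] 2600 (np.int64(442), np.int64(503), np.int64(263), np.int64(343))
top other_pail 0.27 [312. 196.] 162 (np.int64(302), np.int64(325), np.int64(187), np.int64(249))
top jar_a 0.91 [258. 268.] 871 (np.int64(242), np.int64(275), np.int64(253), np.int64(286))
top jar_a 0.89 [409. 263.] 835 (np.int64(393), np.int64(425), np.int64(244), np.int64(277))
top jar_a 0.62 [240. 213.] 920 (np.int64(223), np.int64(256), np.int64(192), np.int64(228))
top crate_free 0.8 [466. 252.] 9486 (np.int64(419), np.int64(523), np.int64(191), np.int64(325))
[ 0.2655 -0.5933  0.2365] [[ 0.9128  0.4085 -0.    ]
 [ 0.4085 -0.9128  0.    ]
 [ 0.     -0.     -1.    ]] 0.7 0.08689239610863748
```

View images.

```bash
python3 - <<'E'
import cv2,numpy as np
a=cv2.imread("pics/top0.png")[170:350,200:540];a=cv2.resize(a,(800,424),interpolation=cv2.INTER_CUBIC)
cv2.imwrite("pics/topc.png",a)
b=cv2.imread("pics/side0.png")[140:400,180:520];b=cv2.resize(b,(784,600),interpolation=cv2.INTER_CUBIC)
cv2.imwrite("pics/sidec.png",b)
E
```

```text
(no output)
```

View pics/topc.png

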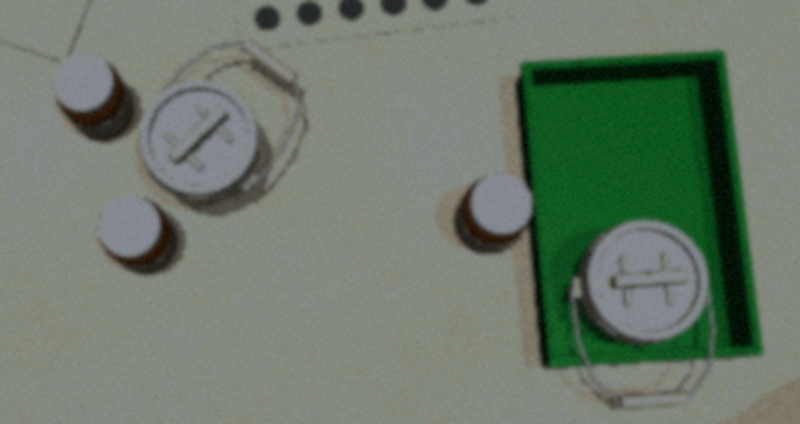

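View pics/sidec.png

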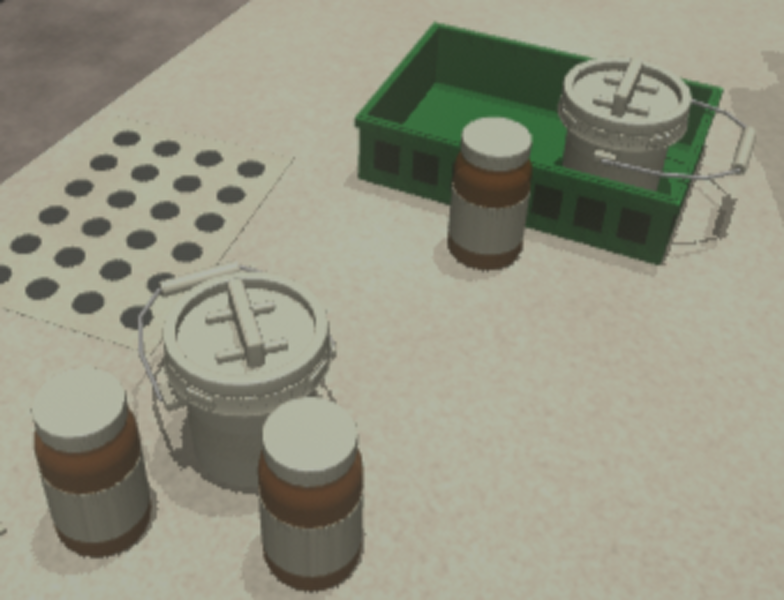

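```bash
cat > h.py <<'E'
import numpy as np,cv2
from rig import bot
np.set_printoptions(precision=4,suppress=True)
def ray(c,uv):
    p=bot.camera_params(c);d=np.linalg.inv(p["K"])@[uv[0],uv[1],1];return p["origin"],p["attitude"]@(d*[1,-1,-1])
def onz(c,uv,z):
    o,d=ray(c,uv);return o+d*(z-o[2])/d[2]
def tri(a,b):
    (o1,d1),(o2,d2)=ray("top",a),ray("side",b)
    t=np.linalg.lstsq(np.c_[d1,-d2],o2-o1,rcond=None)[0];p,q=o1+t[0]*d1,o2+t[1]*d2
    return (p+q)/2,np.linalg.norm(p-q)
def proj(c,X):
    p=bot.camera_params(c);v=p["attitude"].T@(np.asarray(X)-p["origin"]);v=v*[1,-1,-1];q=p["K"]@v;return q[:2]/q[2]
E
python3 - <<'E'
from h import *
T=lambda x,y:(200+(x+.5)*.425-.5,170+(y+.5)*.425-.5)
S=lambda x,y:(180+x*340/784,140+y*.4333)
for n,a,b in(("bar mid",(201,138),(245,314)),("bar far",(228,117),(235,283)),("bar near",(174,160),(255,348)),("tube",(271,64),(201,280)),("otherbar",(648,280),(628,85))):
    print(n,tri(T(*a),S(*b)),onz("top",T(*a),.127)[:2],onz("side",S(*b),.127)[:2])
print("tube@.072",onz("top",T(271,64),.072),onz("side",S(201,280),.072))
for n,a in(("jar",(85,85)),("jar",(130,228)),("jarc",(500,204))):print(n,onz("top",T(*a),.125))
print("jars side",[onz("side",S(*a),.125)[:2] for a in((310,430),(82,402),(496,142))])
print("crate top",[onz("top",T(*a),.075)[:2] for a in((522,63),(722,52),(762,353),(545,366))])
print("crate side",[onz("side",S(*a),.075)[:2] for a in((357,122),(435,25),(720,92),(672,200))])
# lid rim ellipse from mask
for c in("top","side"):
    bot.capture(c);d=bot.cut_out("lid",c)[0];cs,_=cv2.findContours(d["pixels"].astype(np.uint8),0,1)
    e=cv2.fitEllipse(cv2.convexHull(max(cs,key=cv2.contourArea)));print(c,e,onz(c,e[0],.108))
E
```

```text
bar mid (array([0.5513, 0.1779, 0.127 ]), np.float64(0.004075992090502772)) [0.5494 0.1771] [0.5534 0.1784]
bar far (array([0.5746, 0.1535, 0.1252]), np.float64(0.007349585620224699)) [0.5708 0.1518] [0.5772 0.1558]
bar near (array([0.5278, 0.2024, 0.128 ]), np.float64(0.0019550683994220344)) [0.5271 0.2021] [0.5294 0.2019]
tube (array([0.6419, 0.1146, 0.0672]), np.float64(0.0009486346947073236)) [0.6249 0.1118] [0.6    0.1656]
otherbar (array([ 0.4232, -0.2512,  0.1211]), np.float64(0.0005226769065505922)) [ 0.4224 -0.2498] [ 0.4213 -0.2417]
tube@.072 [0.6401 0.1142 0.072 ] [0.639  0.1188 0.072 ]
jar [0.6001 0.2927 0.125 ]
jar [0.4605 0.2413 0.125 ]
jarc [ 0.4919 -0.1112  0.125 ]
jars side [array([0.4622, 0.2414]), array([0.5991, 0.2959]), array([ 0.4886, -0.1021])]
crate top [array([ 0.6462, -0.1416]), array([ 0.6625, -0.3455]), array([ 0.3597, -0.3715]), array([ 0.3422, -0.1609])]
crate side [array([ 0.6398, -0.1333]), array([ 0.6587, -0.3376]), array([ 0.3587, -0.3596]), array([ 0.3482, -0.1672])]
top ((284.450439453125, 229.24420166015625), (51.694854736328125, 51.94355773925781), 78.63006591796875) [0.5513 0.1805 0.108 ]
side ((286.66729736328125, 288.53216552734375), (63.8125114440918, 77.95606994628906), 83.68988800048828) [0.5485 0.186  0.108 ]
```

The top picture shows the pail's lid at about (285,229), bar slanting, bail folded toward the upper right with its tube at about (315,197). The free half of the crate is the upper one, around (466,220), and both jars lie left of the pail. In the side view the lid looks roughly level at (286,276). The bar triangulates to z≈0.127, but a tug will test it. I'll swing over to the lid now.

drive_tool([
  [[4,-0.3,0],[0,0,-3.6],0.5],
  [[4,-0.3,0],[0,0,-3.6],0.5],
  [[4,-0.3,0],[0,0,-3.6],0.5],
  [[4,-0.3,0],[0,0,-3.6],0.5],
  [[4,-0.3,0],[0,0,-3.6],0.5],
  [[4,-0.3,0],[0,0,-3.6],0.5],
  [[4,-0.3,0],[0,0,-3.6],0.5],
  [[4,-0.3,0],[0,0,-3.6],0.5],
  [[4,-0.3,0],[0,0,-3.6],0.5],
  [[4,-0.3,0],[0,0,-3.6],0.5],
  [[4,-0.3,0],[0,0,-3.6],0.5],
  [[4,-0.3,0],[0,0,-3.6],0.5],
], newtons=30)

```text
time: 1.9
tcp_pos: [0.5797, -0.2411, 0.2366]
orientation: [[0.383, 0.924, 0.0], [0.924, -0.383, -0.0], [0.0, 0.0, -1.0]]
force: [0.6, -0.8, 0.4]
width: 0.0434
grip_force: 0.0
```

drive_tool([
  [[4,-0.3,0],[0,0,-3.6],0.5],
  [[4,-0.3,0],[0,0,-3.6],0.5],
  [[4,-0.3,0],[0,0,-3.6],0.5],
  [[4,-0.3,0],[0,0,-3.6],0.5],
  [[4,-0.3,0],[0,0,-3.6],0.5],
  [[4,-0.3,0],[0,0,-3.6],0.5],
  [[4,-0.3,0],[0,0,-3.6],0.5],
  [[4,-0.3,0],[0,0,-3.6],0.5],
  [[0,0,0],[0,0,-7],0.5],
  [[0,0,0],[0,0,-7],0.5],
  [[0,0,0],[0,0,-7],0.5],
  [[0,0,0],[0,0,0],0.5],
])

```text
time: 2.9
tcp_pos: [0.611, 0.0732, 0.2366]
orientation: [[-0.461, 0.887, 0.0], [0.887, 0.461, -0.0], [-0.0, -0.0, -1.0]]
force: [-0.1, -0.4, -0.4]
width: 0.0434
grip_force: 0.0
```

```bash
cat >> h.py <<'E'
def go(pos,ydeg,lean=0.0):
    """remaining move in tool axes to TCP pos with tool y at world yaw ydeg (mod 180), tool pointing down"""
    from scipy.spatial.transform import Rotation as R
    s=bot.read_state();A=np.array(s["orientation"]);best=None
    for k in(0,180):
        a=np.radians(ydeg+k);y=np.array([np.cos(a),np.sin(a),0]);z=np.array([0,0,-1.])
        B=np.c_[np.cross(y,z),y,z]
        r=R.from_matrix(A.T@B).as_rotvec(degrees=True)
        if best is None or np.linalg.norm(r)<np.linalg.norm(best):best=r;Bb=B
    d=(np.array(pos)-s["tcp_pos"])*100
    print("t",round(s["time"],2),"tcp",np.array(s["tcp_pos"]),"F",np.array(s["force"]),"w",s["width"],"grip",s["grip_force"])
    print("shift now-axes cm",A.T@d,"shift after turn",Bb.T@d,"rot deg",best,"j",np.array(s["joints"]))
E
python3 -c "
from h import *
go([.551,.178,.175],43.5)"
```

```text
t 2.9 tcp [0.611  0.0732 0.2366] F [-0.0837 -0.3839 -0.3877] w 0.04344323886047551 grip 0.0
shift now-axes cm [12.0601 -0.4884  6.1575] shift after turn [11.7255  2.8615  6.1582] rot deg [ -0.0007   0.0034 -16.0336] j [ 0.2652  0.317  -0.5712  1.5292  0.1738  1.3464  0.1574]
```

drive_tool([
  [[0,0,0],[0,0,-5.5],0.5],
  [[0,0,0],[0,0,-5.5],0.5],
  [[0,0,0],[0,0,-5],0.5],
  [[3,0.7,0],[0,0,0],0.5],
  [[3,0.7,0],[0,0,0],0.5],
  [[3,0.7,0],[0,0,0],0.5],
  [[2.7,0.8,0],[0,0,0],0.5],
  [[0,0,3],[0,0,0],0.5],
  [[0,0,2.2],[0,0,0],0.5],
  [[0,0,0],[0,0,0],0.5],
  [[0,0,0],[0,0,0],0.5],
])

```text
time: 3.82
tcp_pos: [0.5518, 0.1777, 0.1841]
orientation: [[-0.681, 0.732, -0.002], [0.732, 0.681, -0.001], [0.001, -0.002, -1.0]]
force: [0.4, 0.6, 0.6]
width: 0.0433
grip_force: 0.0
```

```bash
python3 - <<'E'
from h import *
go([.551,.178,.122],43.5)
a=bot.capture("side")[200:380,190:390];b=bot.capture("top")[180:300,220:353]
cv2.imwrite("pics/s1.png",np.hstack([cv2.resize(a,(450,405),interpolation=2),cv2.resize(b,(449,405)[0:2],interpolation=2)])[:,:800,::-1])
E
```

```text
t 3.82 tcp [0.5518 0.1777 0.1841] F [0.3762 0.5863 0.6324] w 0.0433284554122809 grip 0.0
shift now-axes cm [ 0.0665 -0.0254  6.2127] shift after turn [ 0.0731 -0.0359  6.2125] rot deg [-0.1034 -0.0578 -0.5865] j [ 0.1732  0.2964 -0.6688  1.6802  0.1926  1.2341  0.2103]
```

View pics/s1.png

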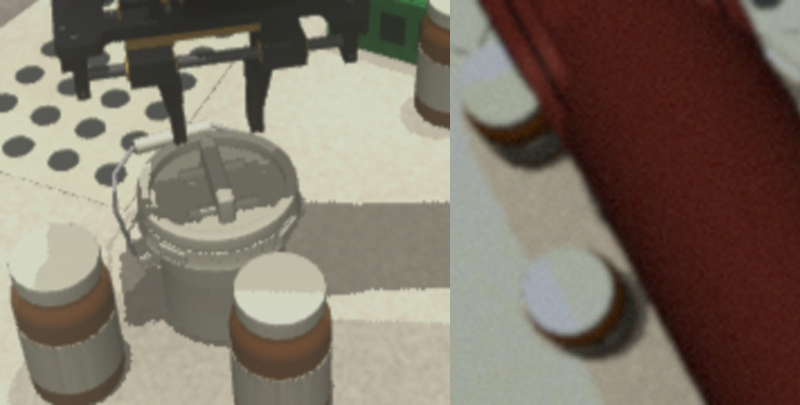

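The fingers straddle the lid bar's line (side crop: fingers at (180,130) and (258,120), bar at (215,180)). Next I lower and close on the bar.

drive_tool([
  [[0,0,1.5],[0,0,-0.5],0.5],
  [[0,0,1.5],[0,0,0],0.5],
  [[0,0,1.2],[0,0,0],0.5],
  [[0,0,0.7],[0,0,0],0.5],
  [[0,0,0.6],[0,0,0],0.5],
  [[0,0,0],[0,0,0],0.5],
  [[0,0,0],[0,0,0],0.5],
  [[0,0,0],[0,0,0],0.9],
  [[0,0,0],[0,0,0],0.9],
  [[0,0,0],[0,0,0],0.95],
  [[0,0,0],[0,0,0],1],
  [[0,0,0],[0,0,0],1],
], newtons=30)

```text
time: 4.92
tcp_pos: [0.5523, 0.1784, 0.1298]
orientation: [[-0.69, 0.724, 0.0], [0.724, 0.69, 0.0], [-0.0, 0.0, -1.0]]
force: [-0.3, -0.1, -0.3]
width: 0.0176
grip_force: 0.0
```

drive_tool([
  [[0,0,0],[0,0,0],1],
  [[0,0,0],[0,0,0],1],
  [[0,0,0],[0,0,0],1],
  [[0,0,0],[0,0,0],1],
])

```text
time: 5.25
tcp_pos: [0.5527, 0.1785, 0.1299]
orientation: [[-0.69, 0.724, 0.001], [0.724, 0.69, 0.0], [-0.0, 0.001, -1.0]]
force: [2.1, 1.3, 0.9]
width: 0.0116
grip_force: 29.8
```

drive_tool([
  [[0,0,-0.2],[0,0,0],1],
  [[0,0,-0.2],[0,0,0],1],
  [[0,0,0],[0,0,0],1],
  [[0,0,0],[0,0,0],1],
])

```text
time: 5.58
tcp_pos: [0.5518, 0.1783, 0.1335]
orientation: [[-0.69, 0.724, -0.001], [0.724, 0.69, -0.0], [0.0, -0.001, -1.0]]
force: [0.0, 0.5, -0.6]
width: 0.0119
grip_force: 29.8
```

drive_tool([
  [[0,0,-0.2],[0,0,0],1],
  [[0,0,-0.2],[0,0,0],1],
  [[0,0,-0.2],[0,0,0],1],
  [[0,0,-0.2],[0,0,0],1],
  [[0,0,0],[0,0,0],1],
  [[0,0,0],[0,0,0],1],
  [[0,0,0],[0,0,0],1],
])

```text
time: 6.17
tcp_pos: [0.5521, 0.1783, 0.1415]
orientation: [[-0.69, 0.724, -0.0], [0.724, 0.69, -0.0], [0.0, -0.0, -1.0]]
force: [-0.2, 0.2, 0.2]
width: 0.0115
grip_force: 29.8
```

```bash
python3 - <<'E'
from h import *
go([.551,.178,.122],43.5)
a=bot.capture("side")[220:360,200:387]
cv2.imwrite("pics/s2.png",cv2.resize(a,(800,600),interpolation=2)[:,:,::-1])
E
```

```text
t 6.17 tcp [0.5521 0.1783 0.1415] F [-0.1745  0.2274  0.2347] w 0.011528390609192855 grip 29.84011083841324
shift now-axes cm [ 0.0555 -0.1026  1.9545] shift after turn [ 0.0553 -0.1028  1.9545] rot deg [-0.0053 -0.0014  0.1071] j [ 0.1633  0.3348 -0.6621  1.7287  0.2227  1.1545  0.1984]
```

View pics/s2.png

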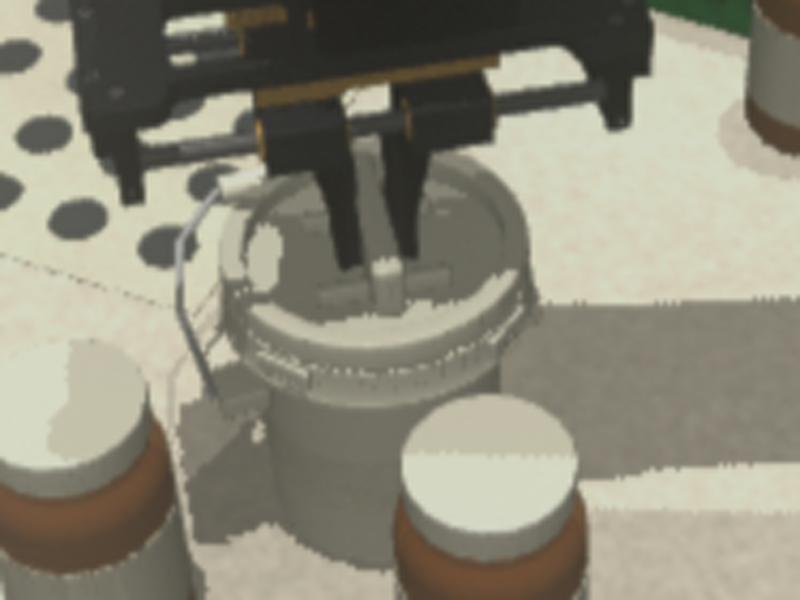

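The tug raised the TCP 12 mm with no load felt. The side crop shows the lid (375,290) up by itself while the pail's foot (340,560) is still on the table, so no lugs have caught. I'll lower it and press it home.

drive_tool([
  [[0,0,0.3],[0,0,0],1],
  [[0,0,0.3],[0,0,0],1],
  [[0,0,0.3],[0,0,0],1],
  [[0,0,0.3],[0,0,0],1],
  [[0,0,0.1],[0,0,0],1],
  [[0,0,0.1],[0,0,0],1],
  [[0,0,0],[0,0,0],1],
], newtons=50)

```text
time: 6.8
tcp_pos: [0.5523, 0.1785, 0.1276]
orientation: [[-0.69, 0.724, 0.0], [0.724, 0.69, 0.0], [0.0, 0.0, -1.0]]
force: [0.3, -0.4, -1.6]
width: 0.0116
grip_force: 49.8
```

drive_tool([
  [[0,0,0.1],[0,0,0],1],
  [[0,0,0.1],[0,0,0],1],
  [[0,0,0],[0,0,0],1],
  [[0,0,0],[0,0,0],1],
])

```text
time: 7.13
tcp_pos: [0.5512, 0.1781, 0.1246]
orientation: [[-0.69, 0.724, -0.002], [0.724, 0.69, -0.001], [0.001, -0.002, -1.0]]
force: [-0.3, -0.1, -5.7]
width: 0.0121
grip_force: 49.9
```

drive_tool([
  [[0,0,0.1],[0,0,0],1],
  [[0,0,0.1],[0,0,0],1],
  [[0,0,0],[0,0,0],1],
])

```text
time: 7.38
tcp_pos: [0.5519, 0.1782, 0.1232]
orientation: [[-0.69, 0.724, -0.001], [0.724, 0.69, -0.0], [0.0, -0.001, -1.0]]
force: [-0.2, 0.2, -3.2]
width: 0.0117
grip_force: 49.9
```

drive_tool([
  [[0,0,0.1],[0,0,0],1],
  [[0,0,0.1],[0,0,0],1],
  [[0,0,0],[0,0,0],1],
])

```text
time: 7.63
tcp_pos: [0.5526, 0.1783, 0.1225]
orientation: [[-0.69, 0.724, 0.001], [0.724, 0.69, -0.0], [-0.001, 0.001, -1.0]]
force: [-3.5, -0.8, 6.2]
width: 0.0113
grip_force: 49.9
```

drive_tool([
  [[0,0,0.1],[0,0,0],1],
  [[0,0,0.1],[0,0,0],1],
  [[0,0,0],[0,0,0],1],
])

```text
time: 7.88
tcp_pos: [0.5531, 0.1785, 0.122]
orientation: [[-0.69, 0.724, 0.003], [0.724, 0.69, -0.001], [-0.002, 0.001, -1.0]]
force: [-7.3, -2.6, 18.0]
width: 0.012
grip_force: 50.1
```

drive_tool([
  [[0,0,0.1],[0,0,0],1],
  [[0,0,0],[0,0,0],1],
  [[0,0,0],[0,0,0],1],
])

```text
time: 8.13
tcp_pos: [0.5531, 0.1787, 0.1219]
orientation: [[-0.69, 0.724, 0.003], [0.724, 0.69, -0.001], [-0.003, 0.002, -1.0]]
force: [-10.4, -3.2, 26.4]
width: 0.0116
grip_force: 50.1
```

drive_tool([
  [[0,0,-0.2],[0,0,0],1],
  [[0,0,-0.2],[0,0,0],1],
  [[0,0,-0.2],[0,0,0],1],
  [[0,0,-0.2],[0,0,0],1],
  [[0,0,0],[0,0,0],1],
  [[0,0,0],[0,0,0],1],
])

```text
time: 8.63
tcp_pos: [0.552, 0.1782, 0.1261]
orientation: [[-0.69, 0.724, -0.001], [0.724, 0.69, -0.0], [0.0, -0.0, -1.0]]
force: [-0.1, -0.1, -6.0]
width: 0.0117
grip_force: 50.0
```

drive_tool([
  [[0,0,-0.2],[0,0,0],1],
  [[0,0,-0.2],[0,0,0],1],
  [[0,0,-0.2],[0,0,0],1],
  [[0,0,-0.2],[0,0,0],1],
  [[0,0,0],[0,0,0],1],
  [[0,0,0],[0,0,0],1],
  [[0,0,0],[0,0,0],1],
])

```text
time: 9.22
tcp_pos: [0.5522, 0.1783, 0.1346]
orientation: [[-0.69, 0.724, -0.0], [0.724, 0.69, 0.0], [0.0, 0.0, -1.0]]
force: [0.4, -0.6, -5.7]
width: 0.0113
grip_force: 50.0
```

```bash
python3 - <<'E'
from h import *
go([.551,.178,.122],43.5)
a=bot.capture("side")[220:360,200:387]
cv2.imwrite("pics/s3.png",cv2.resize(a,(800,600),interpolation=2)[:,:,::-1])
E
```

```text
t 9.22 tcp [0.5522 0.1783 0.1346] F [ 0.3739 -0.6348 -5.6508] w 0.01131767143790803 grip 49.98715102672577
shift now-axes cm [ 0.0555 -0.1072  1.2553] shift after turn [ 0.0553 -0.1073  1.2553] rot deg [ 0.0002 -0.0019  0.1076] j [ 0.1612  0.3418 -0.6603  1.736   0.228   1.1418  0.1944]
```

View pics/s3.png

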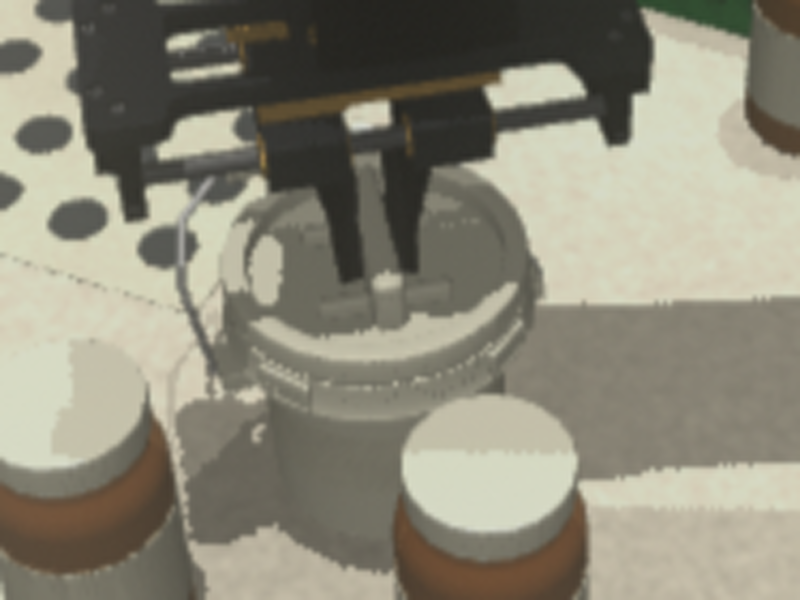

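```bash
python3 - <<'E'
import cv2,numpy as np
a=cv2.imread("pics/side0.png")[270:360,235:315]
f=lambda n:cv2.resize(cv2.imread(n),(187,140),interpolation=cv2.INTER_AREA)[50:140,35:115]
cv2.imwrite("pics/cmp.png",np.hstack([cv2.resize(x,(266,300),interpolation=2) for x in(a,f("pics/s2.png"),f("pics/s3.png"))]))
E
```

```text
(no output)
```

View pics/cmp.png

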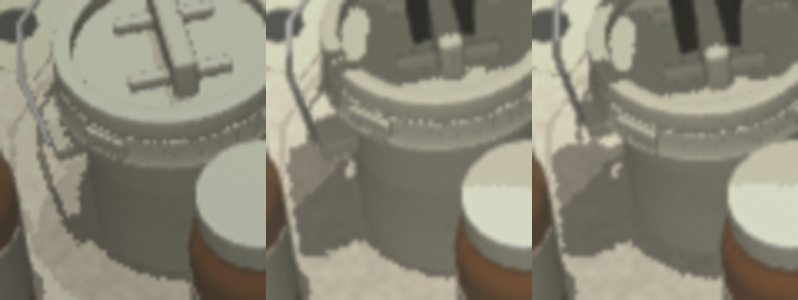

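Lid and pail now hang together: the tool carries a steady −5.8 N at two heights, which matches pail plus lid. The earlier tug showed 0 N, and the pail in between was pressed with 26 N. The comparison crop shows the ear end of the bail raised, while the foot at about (700,272) is lost in shadow. I'll set it down, release and look from above.

drive_tool([
  [[0,0,0.2],[0,0,0],1],
  [[0,0,0.2],[0,0,0],1],
  [[0,0,0.2],[0,0,0],1],
  [[0,0,0.2],[0,0,0],1],
  [[0,0,0.2],[0,0,0],1],
  [[0,0,0.1],[0,0,0],1],
  [[0,0,0.1],[0,0,0],1],
  [[0,0,0.1],[0,0,0],1],
  [[0,0,0],[0,0,0],1],
  [[0,0,0],[0,0,0],1],
])

```text
time: 10.1
tcp_pos: [0.5526, 0.1783, 0.1226]
orientation: [[-0.69, 0.724, 0.001], [0.724, 0.69, -0.0], [-0.001, 0.001, -1.0]]
force: [-3.7, -2.0, 4.2]
width: 0.0122
grip_force: 50.0
```

drive_tool([
  [[0,0,0],[0,0,0],0.6],
  [[0,0,0],[0,0,0],0.5],
  [[0,0,0],[0,0,0],0.5],
  [[0,0,0],[0,0,0],0.5],
  [[0,0,-1.5],[0,0,0],0.5],
  [[0,0,-3],[0,0,0],0.5],
  [[0,0,-3],[0,0,0],0.5],
  [[0,0,-3],[0,0,7.1],0.5],
  [[0,0,-1],[0,0,7.1],0.5],
  [[0,0,0],[0,0,7.1],0.5],
  [[0,0,0],[0,0,7.1],0.5],
  [[0,0,0],[0,0,7.1],0.5],
])

```text
time: 11.1
tcp_pos: [0.5524, 0.1785, 0.237]
orientation: [[-0.135, 0.991, 0.001], [0.991, 0.135, 0.0], [0.0, 0.001, -1.0]]
force: [-0.9, -0.5, 0.2]
width: 0.0435
grip_force: 0.0
```

drive_tool([
  [[0,0,0],[0,0,7.1],0.5],
  [[0,0,0],[0,0,7.1],0.5],
  [[0,0,0],[0,0,7.1],0.5],
  [[0,0,0],[0,0,7.1],0.5],
  [[0,0,0],[0,0,7.1],0.5],
  [[0,0,0],[0,0,7.1],0.5],
  [[-2,4.1,0],[0,0,0],0.5],
  [[-2,4.1,0],[0,0,0],0.5],
  [[-2,4.1,0],[0,0,0],0.5],
  [[-2,4.1,0],[0,0,0],0.5],
  [[-2,4.1,0],[0,0,0],0.5],
  [[0,0,0],[0,0,0],0.5],
])

```text
time: 12.1
tcp_pos: [0.6575, -0.0139, 0.2353]
orientation: [[0.575, 0.818, 0.0], [0.818, -0.575, -0.005], [-0.004, 0.003, -1.0]]
force: [-0.6, -2.1, -1.0]
width: 0.0432
grip_force: 0.0
```

```bash
python3 - <<'E'
from h import *
go([.64,.116,.15],-36)
b=bot.capture("top");a=bot.capture("side")
cv2.imwrite("pics/t4.png",b[:,:,::-1]);cv2.imwrite("pics/s4.png",a[:,:,::-1])
x=cv2.resize(a[235:360,230:330],(480,600),interpolation=2);y=cv2.resize(b[170:270,255:335],(320,400),interpolation=2)
o=np.zeros((600,800,3),np.uint8);o[:,:480]=x;o[:400,480:]=y
cv2.imwrite("pics/c4.png",o[:,:,::-1])
for c in("top","side"):
    for d in bot.cut_out("bail_grip",c)[:2]:print(c,d["score"],d["uv"],d["pixels"].sum(),onz(c,d["uv"],.072))
E
```

```text
t 12.1 tcp [ 0.6575 -0.0139  0.2353] F [-0.5628 -2.1248 -1.002 ] w 0.04323890099692234 grip 0.0
shift now-axes cm [ 9.6523 -8.9308  8.4718] shift after turn [ 9.4852 -9.0521  8.5316] rot deg [0.1635 0.2043 0.8716] j [ 0.2398  0.3782 -0.385   1.4278  0.1468  1.3634 -0.7639]
top 0.83 [316.7, 197.9] 153 [0.6377 0.1098 0.072 ]
side 0.87 [271.3, 258.0] 289 [0.6378 0.1075 0.072 ]
```

View pics/c4.png

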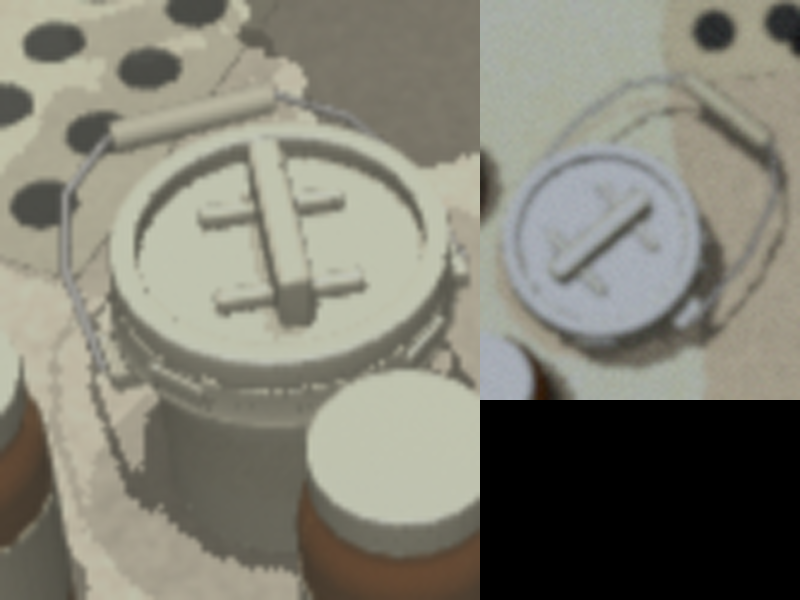

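The lid now sits level on the pail. The bar runs from (262,140) to (293,290) in the side crop. The bail tube lies clear at (192,117) in the side crop and (730,112) in the top crop. Next I triangulate both.

```bash
python3 - <<'E'
from h import *
S=lambda x,y:(230+(x+.5)/4.8-.5,235+(y+.5)/4.8-.5)
T=lambda x,y:(255+(x-480+.5)/4-.5,170+(y+.5)/4-.5)
for n,a,b in(("bar",(602,239),(277,214)),("barfar",(647,207),(264,143)),("barnear",(557,271),(290,279)),("tube",(730,112),(192,117)),("tA",(693,82),(112,135)),("tB",(768,142),(272,97))):
    print(n,*tri(T(*a),S(*b)))
t=np.array(tri(T(730,112),S(192,117))[0])
a=tri(T(693,82),S(112,135))[0]-tri(T(768,142),S(272,97))[0]
print("tube normal yaw",np.degrees(np.arctan2(-a[0],a[1])), "pail->tube",np.degrees(np.arctan2(t[1]-.1785,t[0]-.5515)),np.hypot(t[1]-.1785,t[0]-.5515))
for r in(.108,): 
  for c in("top","side"):
    bot.capture(c)
    d=bot.cut_out("lid",c)[0];cs,_=cv2.findContours(d["pixels"].astype(np.uint8),0,1);e=cv2.fitEllipse(cv2.convexHull(max(cs,key=cv2.contourArea)));print(c,e[0],onz(c,e[0],r))
E
```

```text
bar [0.5498 0.1783 0.1211] 0.00330716254870271
barfar [0.5699 0.1537 0.1238] 0.006217015605336467
barnear [0.5294 0.2025 0.123 ] 0.0014920123645736658
tube [0.6398 0.1092 0.0697] 0.0014407227054242173
tA [0.659  0.1326 0.0695] 0.00355286482950067
tB [0.6202 0.0853 0.0709] 0.0009263401691884713
tube normal yaw -39.383433249499014 pail->tube -38.141813576538816 0.11223379981299143
top (285.84991455078125, 230.61976623535156) [0.5481 0.1771 0.108 ]
side (288.09112548828125, 291.6964416503906) [0.5426 0.1907 0.108 ]
```

drive_tool([
  [[0,0,0],[0,0,3.6],0.5],
  [[0,0,0],[5,0,0],0.5],
  [[0,0,0],[5,0,0],0.5],
  [[0,0,0],[5,0,0],0.5],
  [[0,0,0],[0,0,0],0.5],
  [[0,0,0],[0,0,0],0.5],
])

```text
time: 13.0
tcp_pos: [0.6551, -0.0033, 0.2352]
orientation: [[0.618, 0.76, -0.204], [0.787, -0.597, 0.159], [-0.001, -0.259, -0.966]]
force: [-0.1, 1.0, 0.2]
width: 0.0436
grip_force: 0.0
```

```bash
python3 - <<'E'
from h import *
s=bot.read_state();A=np.array(s["orientation"]);p=np.array(s["tcp_pos"]);print(A,p)
t=np.array([.6395,.1092,.071])
print("pre",A.T@(t-.065*A[:,2]-p)*100)
E
```

```text
[[ 0.6176  0.7597 -0.2038]
 [ 0.7865 -0.5967  0.1592]
 [-0.0006 -0.2586 -0.966 ]] [ 0.6551 -0.0033  0.2352]
pre [ 7.8923 -3.6527 11.4749]
```

drive_tool([
  [[2,-0.9,0],[0,0,0],0.5],
  [[2,-0.9,0],[0,0,0],0.5],
  [[2,-0.9,0],[0,0,0],0.5],
  [[1.9,-0.9,0],[0,0,0],0.5],
  [[0,0,3],[0,0,0],0.5],
  [[0,0,3],[0,0,0],0.5],
  [[0,0,3],[0,0,0],0.5],
  [[0,0,2.5],[0,0,0],0.5],
  [[0,0,0],[0,0,0],0.5],
  [[0,0,0],[0,0,0],0.5],
  [[0,0,0],[0,0,0],0.5],
])

```text
time: 13.92
tcp_pos: [0.6536, 0.0996, 0.1374]
orientation: [[0.616, 0.762, -0.2], [0.787, -0.595, 0.159], [0.002, -0.256, -0.967]]
force: [0.5, 0.4, 1.2]
width: 0.0435
grip_force: 0.0
```

```bash
python3 - <<'E'
from h import *
s=bot.read_state();A=np.array(s["orientation"]);p=np.array(s["tcp_pos"]);print(p,s["force"])
t=np.array([.6395,.1092,.071])
print("to grasp",A.T@(t-.005*A[:,2]-p)*100)
E
```

```text
[0.6536 0.0996 0.1374] [0.4659 0.4406 1.2229]
to grasp [-0.1285  0.0484  6.3513]
```

drive_tool([
  [[-0.1,0,1.5],[0,0,0],0.5],
  [[0,0,1.5],[0,0,0],0.5],
  [[0,0,1.5],[0,0,0],0.5],
  [[0,0,1],[0,0,0],0.5],
  [[0,0,0.6],[0,0,0],0.5],
  [[0,0,0],[0,0,0],0.5],
  [[0,0,0],[0,0,0],0.5],
])

```text
time: 14.5
tcp_pos: [0.6403, 0.108, 0.0769]
orientation: [[0.617, 0.76, -0.202], [0.787, -0.596, 0.16], [0.001, -0.258, -0.966]]
force: [-0.8, 0.4, 0.9]
width: 0.0434
grip_force: 0.0
```

```bash
python3 - <<'E'
from h import *
s=bot.read_state();A=np.array(s["orientation"]);p=np.array(s["tcp_pos"]);print(p,s["force"])
t=np.array([.6395,.1092,.071])
print("to grasp",A.T@(t-.005*A[:,2]-p)*100)
a=bot.capture("side");cv2.imwrite("pics/c5.png",cv2.resize(a[200:340,220:380],(686,600),interpolation=2)[:,:,::-1])
E
```

```text
[0.6403 0.108  0.0769] [-0.7816  0.4163  0.8729]
to grasp [0.0435 0.0137 0.1033]
```

View pics/c5.png

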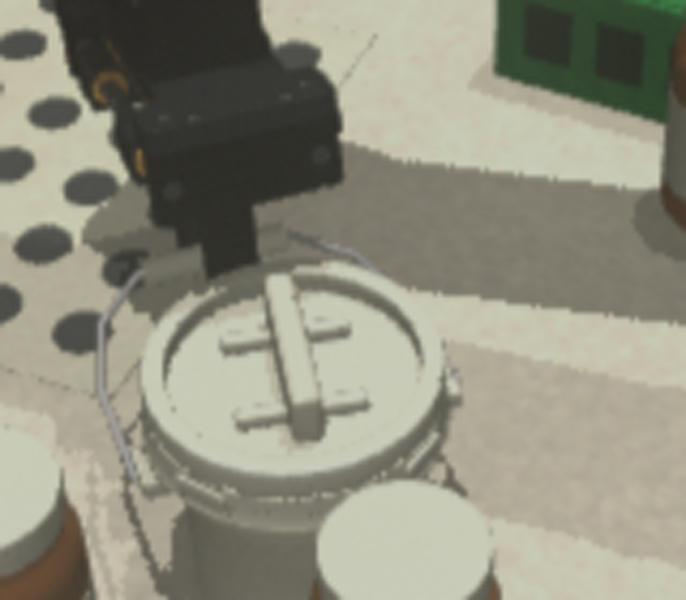

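The gripper sits over the tube behind the lid (finger at about (232,250)) with nothing touched. Now I close on the tube.

drive_tool([
  [[0,0,0.1],[0,0,0],0.7],
  [[0,0,0],[0,0,0],0.8],
  [[0,0,0],[0,0,0],0.9],
  [[0,0,0],[0,0,0],0.95],
  [[0,0,0],[0,0,0],1],
  [[0,0,0],[0,0,0],1],
  [[0,0,0],[0,0,0],1],
  [[0,0,0],[0,0,0],1],
], newtons=30)

```text
time: 15.22
tcp_pos: [0.6394, 0.1082, 0.075]
orientation: [[0.617, 0.76, -0.204], [0.787, -0.596, 0.16], [-0.0, -0.259, -0.966]]
force: [-1.4, 0.3, -0.1]
width: 0.0119
grip_force: 30.0
```

```bash
python3 - <<'E'
from h import *
s=bot.read_state();A=np.array(s["orientation"]);p=np.array(s["tcp_pos"]);print(p,s["force"],s["width"],s["grip_force"])
t=p+.005*A[:,2]
u=A[:,1].copy();u[2]=0;u/=np.linalg.norm(u)   # outward
r=.112;c=t.copy();e=t-u*r*np.sin(1.6)-np.array([0,0,r*np.cos(1.6)]);print("ear axis",e,"(pail .5515,.1785,.075)")
# tool rows: angle from 1.6 to 0 in 16 steps; untilt 15deg over last 5
th=np.linspace(1.6,0,17);tool=np.array([0.0]);tilt=np.radians(15)
P=[e+r*(np.sin(a)*u+np.cos(a)*np.array([0,0,1])) for a in th]
for i in range(16):
    print(i,np.round(A.T@(P[i+1]-P[i])*100,2))
E
```

```text
[0.6394 0.1082 0.075 ] [-1.4071  0.2903 -0.0736] 0.011911933625390251 29.985906779766083
ear axis [0.5503 0.178  0.0734] (pail .5515,.1785,.075)
0 [-0.   -0.31 -1.08]
1 [-0.   -0.42 -1.04]
2 [-0.   -0.52 -0.99]
3 [-0.   -0.62 -0.93]
4 [-0.   -0.71 -0.87]
5 [-0.   -0.79 -0.79]
6 [-0.   -0.86 -0.71]
7 [-0.   -0.93 -0.62]
8 [-0.   -0.99 -0.52]
9 [-0.   -1.04 -0.42]
10 [-0.   -1.07 -0.32]
11 [-0.   -1.1  -0.21]
12 [-0.   -1.12 -0.1 ]
13 [ 0.   -1.12  0.01]
14 [ 0.   -1.11  0.13]
15 [ 0.   -1.09  0.24]
```

drive_tool([
  [[0,-0.3,-1.1],[0,0,0],1],
  [[0,-0.4,-1.0],[0,0,0],1],
  [[0,-0.5,-1.0],[0,0,0],1],
  [[0,-0.6,-0.95],[0,0,0],1],
  [[0,-0.7,-0.85],[0,0,0],1],
  [[0,-0.8,-0.8],[0,0,0],1],
  [[0,0,0],[0,0,0],1],
])

```text
time: 15.8
tcp_pos: [0.6259, 0.1204, 0.1415]
orientation: [[0.616, 0.762, -0.201], [0.788, -0.594, 0.16], [0.002, -0.257, -0.966]]
force: [-0.9, -0.5, -1.6]
width: 0.012
grip_force: 30.0
```

drive_tool([
  [[0,-0.85,-0.7],[0,0,0],1],
  [[0,-0.95,-0.6],[0,0,0],1],
  [[0,-1.0,-0.5],[0,0,0],1],
  [[0,-1.05,-0.4],[0,0,0],1],
  [[0,-1.05,-0.3],[0,0,0],1],
  [[0,-1.1,-0.2],[0,0,0],1],
  [[0,0,0],[0,0,0],1],
])

```text
time: 16.38
tcp_pos: [0.5849, 0.1522, 0.1825]
orientation: [[0.615, 0.762, -0.202], [0.788, -0.594, 0.16], [0.002, -0.258, -0.966]]
force: [0.0, -3.6, 7.0]
width: 0.0119
grip_force: 30.0
```

drive_tool([
  [[0,-1.1,-0.1],[0,0,0],1],
  [[0,-1.1,0],[0,0,0],1],
  [[0,-1.1,0.1],[0,0,0],1],
  [[0,-1.1,0.25],[0,0,0],1],
  [[0,0,0],[-5,0,0],1],
  [[0,0,0],[-5,0,0],1],
  [[0,0,0],[-5,0,0],1],
  [[0,0,0],[0,0,0],1],
  [[0,0,0],[0,0,0],1],
])

```text
time: 17.13
tcp_pos: [0.5506, 0.1784, 0.1907]
orientation: [[0.614, 0.789, 0.001], [0.789, -0.614, 0.001], [0.001, 0.0, -1.0]]
force: [-2.4, -3.8, 10.8]
width: 0.0117
grip_force: 30.0
```

drive_tool([
  [[0,0,-0.2],[0,0,0],1],
  [[0,0,-0.3],[0,0,0],1],
  [[0,0,-0.3],[0,0,0],1],
  [[0,0,-0.4],[0,0,0],1],
  [[0,0,-0.5],[0,0,0],1],
  [[0,0,-0.5],[0,0,0],1],
  [[0,0,0],[0,0,0],1],
  [[0,0,0],[0,0,0],1],
], newtons=45)

```text
time: 17.8
tcp_pos: [0.5521, 0.1769, 0.2115]
orientation: [[0.617, 0.787, 0.001], [0.787, -0.617, 0.0], [0.001, 0.0, -1.0]]
force: [-0.2, -0.6, -6.6]
width: 0.0119
grip_force: 45.0
```

drive_tool([
  [[0,0,-0.6],[0,0,0],1],
  [[0,0,-1.0],[0,0,0],1],
  [[0,0,-1.3],[0,0,0],1],
  [[0,0,-1.4],[0,0,0],1],
  [[0,0,-1.5],[0,0,0],1],
  [[0,0,-1.5],[0,0,0],1],
  [[0,0,-1.5],[0,0,0],1],
  [[0,0,-1.5],[0,0,0],1],
  [[0,0,-1.3],[0,0,0],1],
  [[0,0,-1.0],[0,0,0],1],
  [[0,0,-0.6],[0,0,0],1],
  [[0,0,0],[0,0,0],1],
])

```text
time: 18.8
tcp_pos: [0.5523, 0.1771, 0.345]
orientation: [[0.617, 0.787, 0.002], [0.787, -0.617, 0.001], [0.002, 0.001, -1.0]]
force: [-0.3, 0.9, -5.4]
width: 0.0116
grip_force: 45.0
```

```bash
python3 - <<'E'
from h import *
go([.576,-.246,.345],-38)
a=bot.capture("side");cv2.imwrite("pics/c6.png",cv2.resize(a[100:350,180:480],(720,600),interpolation=2)[:,:,::-1])
E
```

```text
t 18.8 tcp [0.5523 0.1771 0.345 ] F [-0.265   0.8536 -5.3631] w 0.011637966301335779 grip 44.97118949890137
shift now-axes cm [-31.8364  27.9633  -0.0283] shift after turn [-31.8799  27.9137  -0.0002] rot deg [ 0.0764 -0.1175 -0.0891] j [ 0.0207  0.1889 -0.4791  1.4443  0.087   1.527  -1.1196]
```

View pics/c6.png

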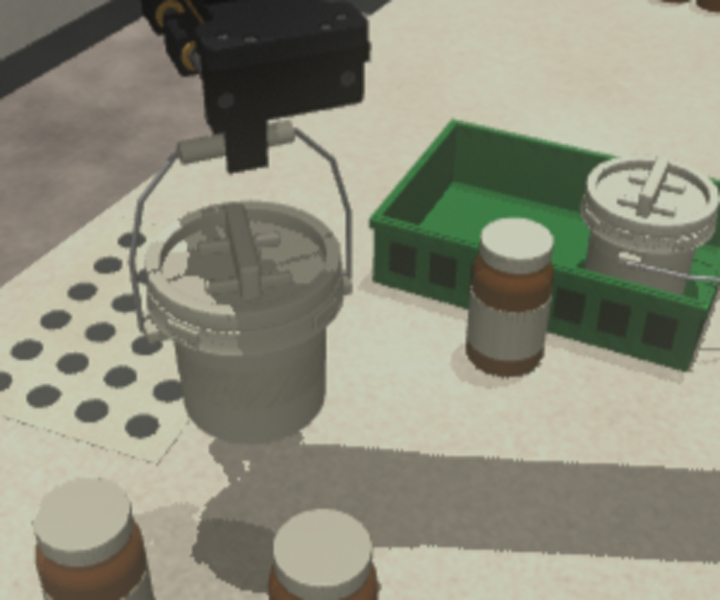

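The pail hangs upright from its bail, centred around (245,330), with the lid level and home and the foot high above the table. I'll carry it to the crate now.

drive_tool([
  [[-0.3,0.26,0],[0,0,0],1],
  [[-0.6,0.53,0],[0,0,0],1],
  [[-0.9,0.79,0],[0,0,0],1],
  [[-1.2,1.05,0],[0,0,0],1],
  [[-1.5,1.32,0],[0,0,0],1],
  [[-1.7,1.5,0],[0,0,0],1],
  [[-1.8,1.58,0],[0,0,0],1],
  [[-1.8,1.58,0],[0,0,0],1],
  [[-1.8,1.58,0],[0,0,0],1],
  [[-1.8,1.58,0],[0,0,0],1],
  [[-1.8,1.58,0],[0,0,0],1],
  [[-1.8,1.58,0],[0,0,0],1],
])

```text
time: 19.85
tcp_pos: [0.5639, -0.052, 0.3427]
orientation: [[0.618, 0.786, -0.001], [0.786, -0.618, -0.0], [-0.001, -0.0, -1.0]]
force: [0.9, 1.2, -5.3]
width: 0.0116
grip_force: 45.0
```

drive_tool([
  [[-1.8,1.58,0],[0,0,0],1],
  [[-1.8,1.58,0],[0,0,0],1],
  [[-1.8,1.58,0],[0,0,0],1],
  [[-1.7,1.5,0],[0,0,0],1],
  [[-1.6,1.4,0],[0,0,0],1],
  [[-1.4,1.23,0],[0,0,0],1],
  [[-1.2,1.05,0],[0,0,0],1],
  [[-1.0,0.88,0],[0,0,0],1],
  [[-0.8,0.7,0],[0,0,0],1],
  [[-0.6,0.53,0],[0,0,0],1],
  [[-0.4,0.35,0],[0,0,0],1],
  [[-0.2,0.18,0],[0,0,0],1],
])

```text
time: 20.85
tcp_pos: [0.5751, -0.2396, 0.3429]
orientation: [[0.617, 0.787, -0.0], [0.787, -0.617, 0.0], [-0.0, -0.0, -1.0]]
force: [0.2, -0.2, -5.2]
width: 0.0121
grip_force: 45.0
```

drive_tool([
  [[0,0,0],[0,0,0],1],
  [[0,0,0],[0,0,0],1],
  [[0,0,0],[0,0,0],1],
  [[0,0,0],[0,0,0],1],
  [[0,0,0],[0,0,0],1],
  [[0,0,0],[0,0,0],1],
  [[0,0,0],[0,0,0],1],
  [[0,0,0],[0,0,0],1],
])

```text
time: 21.52
tcp_pos: [0.5751, -0.2391, 0.3431]
orientation: [[0.617, 0.787, -0.0], [0.787, -0.617, 0.0], [0.0, -0.0, -1.0]]
force: [-0.5, 0.2, -6.0]
width: 0.0119
grip_force: 45.0
```

```bash
python3 - <<'E'
from h import *
go([.576,-.246,.2],-38)
a=bot.capture("side");cv2.imwrite("pics/c7.png",cv2.resize(a[60:260,320:520],(600,600),interpolation=2)[:,:,::-1])
E
```

```text
t 21.52 tcp [ 0.5751 -0.2391  0.3431] F [-0.5249  0.1965 -5.9808] w 0.01191427062134412 grip 44.971380829811096
shift now-axes cm [-0.4949  0.498  14.3072] shift after turn [-0.4953  0.4948 14.3073] rot deg [-0.0099 -0.0016 -0.0843] j [ 0.4764  0.2573 -0.1955  1.3505  0.0494  1.5387 -0.379 ]
```

View pics/c7.png

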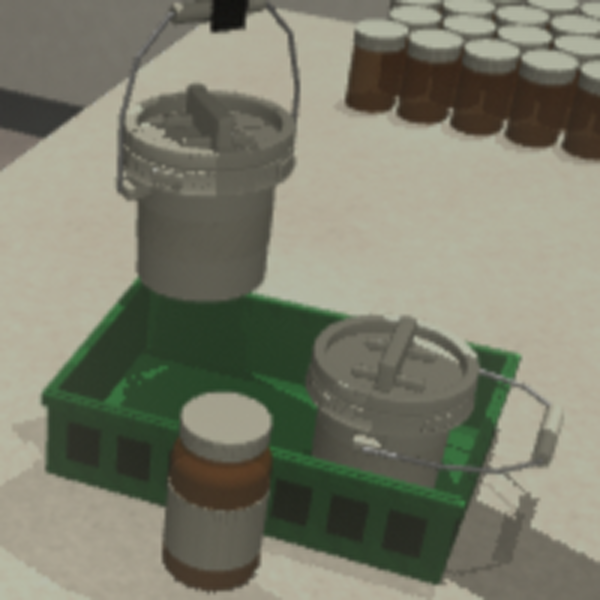

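The pail hangs steady over the free half, with its foot around (200,285) above the floor, clear of the packed pail's lid at (395,360) and the jar at (225,420). I'm lowering it now.

drive_tool([
  [[-0.2,0.2,0.6],[0,0,0],1],
  [[-0.2,0.2,1.0],[0,0,0],1],
  [[-0.1,0.1,1.4],[0,0,0],1],
  [[0,0,1.5],[0,0,0],1],
  [[0,0,1.5],[0,0,0],1],
  [[0,0,1.5],[0,0,0],1],
  [[0,0,1.5],[0,0,0],1],
  [[0,0,1.3],[0,0,0],1],
  [[0,0,1.0],[0,0,0],1],
  [[0,0,0.8],[0,0,0],1],
  [[0,0,0.6],[0,0,0],1],
  [[0,0,0.3],[0,0,0],1],
])

```text
time: 22.57
tcp_pos: [0.5759, -0.2462, 0.2123]
orientation: [[0.617, 0.787, -0.001], [0.787, -0.617, 0.0], [-0.0, -0.001, -1.0]]
force: [0.1, -0.2, -5.5]
width: 0.012
grip_force: 45.0
```

drive_tool([
  [[0,0,0.3],[0,0,0],1],
  [[0,0,0.3],[0,0,0],1],
  [[0,0,0.2],[0,0,0],1],
  [[0,0,0.2],[0,0,0],1],
  [[0,0,0.2],[0,0,0],1],
  [[0,0,0],[0,0,0],1],
  [[0,0,0],[0,0,0],1],
  [[0,0,0],[0,0,0],1],
])

```text
time: 23.23
tcp_pos: [0.5761, -0.2462, 0.2012]
orientation: [[0.617, 0.787, 0.0], [0.787, -0.617, 0.0], [0.0, 0.0, -1.0]]
force: [-0.6, 0.1, -6.1]
width: 0.0122
grip_force: 45.0
```

drive_tool([
  [[0,0,0.1],[0,0,0],1],
  [[0,0,0.1],[0,0,0],1],
  [[0,0,0.1],[0,0,0],1],
  [[0,0,0],[0,0,0],1],
  [[0,0,0],[0,0,0],1],
])

```text
time: 23.65
tcp_pos: [0.576, -0.2462, 0.198]
orientation: [[0.617, 0.787, -0.0], [0.787, -0.617, 0.0], [-0.0, -0.0, -1.0]]
force: [0.5, -0.0, -5.4]
width: 0.0117
grip_force: 45.0
```

drive_tool([
  [[0,0,0.1],[0,0,0],1],
  [[0,0,0.1],[0,0,0],1],
  [[0,0,0],[0,0,0],1],
  [[0,0,0],[0,0,0],1],
])

```text
time: 23.98
tcp_pos: [0.576, -0.2461, 0.196]
orientation: [[0.617, 0.787, -0.0], [0.787, -0.617, 0.0], [-0.0, -0.0, -1.0]]
force: [0.7, 0.6, -6.5]
width: 0.0113
grip_force: 45.0
```

drive_tool([
  [[0,0,0.1],[0,0,0],1],
  [[0,0,0.1],[0,0,0],1],
  [[0,0,0],[0,0,0],1],
  [[0,0,0],[0,0,0],1],
])

```text
time: 24.32
tcp_pos: [0.5766, -0.2469, 0.1954]
orientation: [[0.617, 0.787, 0.002], [0.787, -0.617, -0.001], [0.0, 0.002, -1.0]]
force: [-0.7, -2.4, 5.7]
width: 0.0118
grip_force: 45.0
```

drive_tool([
  [[0,0,0.1],[0,0,0],1],
  [[0,0,0],[0,0,0],1],
  [[0,0,0],[0,0,0],1],
])

```text
time: 24.57
tcp_pos: [0.577, -0.2474, 0.1952]
orientation: [[0.617, 0.787, 0.003], [0.787, -0.617, -0.002], [0.0, 0.004, -1.0]]
force: [-2.1, -2.5, 10.8]
width: 0.0114
grip_force: 45.0
```

drive_tool([
  [[0,0,-0.15],[0,0,0],1],
  [[0,0,0],[0,0,0],0.9],
  [[0,0,0],[0,0,0],0.7],
  [[0,0,0],[0,0,0],0.6],
  [[0,0,0],[0,0,0],0.5],
  [[0,0,0],[0,0,0],0.5],
  [[0,0,-1],[0,0,0],0.5],
  [[0,0,-2],[0,0,0],0.5],
  [[0,0,-3],[0,0,0],0.5],
  [[0,0,-3],[0,0,0],0.5],
  [[0,0,-3],[0,0,0],0.5],
  [[0,0,0],[0,0,0],0.5],
])

```text
time: 25.57
tcp_pos: [0.578, -0.2466, 0.3222]
orientation: [[0.617, 0.787, 0.009], [0.787, -0.617, -0.003], [0.003, 0.009, -1.0]]
force: [0.3, 0.2, 0.8]
width: 0.0432
grip_force: 0.0
```

drive_tool([
  [[0,4,0],[0,0,0],0.5],
  [[0,4,0],[0,0,0],0.5],
  [[0,4,0],[0,0,0],0.5],
  [[-4,0,0],[0,0,0],0.5],
  [[-4,0,0],[0,0,0],0.5],
  [[-4,0,0],[0,0,0],0.5],
  [[-4,0,0],[0,0,0],0.5],
  [[-4,0,0],[0,0,0],0.5],
  [[0,0,0],[0,0,0],0.5],
  [[0,0,0],[0,0,0],0.5],
  [[0,0,0],[0,0,0],0.5],
])

```text
time: 26.48
tcp_pos: [0.5475, -0.4772, 0.3148]
orientation: [[0.617, 0.787, 0.001], [0.787, -0.617, 0.001], [0.001, 0.0, -1.0]]
force: [0.9, 1.3, 0.1]
width: 0.0436
grip_force: 0.0
```

```bash
python3 - <<'E'
from h import *
s=bot.read_state();print(s["time"],s["tcp_pos"],s["force"])
for c in("top","side"):
    im=bot.capture(c);cv2.imwrite(f"pics/end_{c}.png",im[:,:,::-1])
    for t in("lid","pail","bail_grip","jar_a"):
        for d in bot.cut_out(t,c)[:4]:
            print(c,t,round(d["score"],2),d["uv"],d["pixels"].sum(),onz(c,d["uv"],{"lid":.113,"pail":.113,"bail_grip":.192,"jar_a":.12}[t]))
print("expected lid px",proj("top",[.576,-.246,.118]),proj("side",[.576,-.246,.118]),"tube",proj("top",[.576,-.246,.192]),proj("side",[.576,-.246,.192]))
E
```

```text
26.4833 [ 0.5475 -0.4772  0.3148] [0.8679 1.3095 0.0552]
top lid 0.82 [466.7, 229.0] 1945 [ 0.5605 -0.2382  0.113 ]
top pail 0.97 [469.1, 213.0] 368 [ 0.5984 -0.2448  0.113 ]
top bail_grip 0.68 [478.2, 213.8] 163 [ 0.5772 -0.2446  0.192 ]
top jar_a 0.97 [257.8, 270.2] 862 [0.4532 0.2352 0.12  ]
top jar_a 0.84 [239.5, 211.1] 905 [0.589  0.2845 0.12  ]
top jar_a 0.68 [405.6, 261.1] 855 [ 0.4817 -0.097   0.12  ]
top jar_a 0.22 [476.4, 216.2] 309 [ 0.5895 -0.2595  0.12  ]
side lid 0.66 [383.1, 168.9] 1619 [ 0.5675 -0.219   0.113 ]
side pail 0.85 [381.2, 188.6] 612 [ 0.538  -0.1463  0.113 ]
side pail 0.69 [384.1, 169.8] 1648 [ 0.564  -0.2167  0.113 ]
side pail 0.29 [392.3, 224.8] 2041 [ 0.4685 -0.0466  0.113 ]
side bail_grip 0.6 [387.7, 130.4] 184 [ 0.5756 -0.2447  0.192 ]
side jar_a 0.85 [318.0, 354.8] 3356 [0.4345 0.2776 0.12  ]
side jar_a 0.67 [391.2, 223.4] 1967 [ 0.4689 -0.0409  0.12  ]
side jar_a 0.63 [218.6, 342.0] 3387 [0.5653 0.33   0.12  ]
side jar_a 0.25 [418.7, 208.0] 4780 [ 0.4433 -0.112   0.12  ]
expected lid px [470.4368 222.0055] [384.9274 160.4836] tube [478.8448 214.3606] [387.7779 130.1071]
```

```bash
python3 -c "
from rig import bot
print(bot.close_job())"
```

```text
the job is handed in; nothing more can be done
None
```

The job is handed in and no verdict came back: the first tug lifted the lid alone, so I pressed it home and tugged again until the pail lifted with it. I then carried the pail by its bail into the crate's free half and let go, and my last measurements put it in place with the bail upright and the jars where they were.

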